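# Push the sample shuttle over its humped curved rail with a steady push

### The arm

A 7-joint arm with a two-finger parallel gripper is mounted at the origin on the work surface. World frame = base frame: x ahead of the robot, y to its left, z up, the work surface at z = 0. Lengths are in m, angles in rad, forces in N, time in s.
With the tool pointing down it reaches from about 0.4 to 0.875 m from the base axis. Payload 6.5 kg.
Tool frame: the origin (TCP) lies at the very end of the fingers, on their centre line; the grasp point (between the pads) lies 19 mm behind it; z points along the fingers, y is the line along which they close (so a half turn about z gives the same grasp; the last joint's range is limited). The gripper opens to 88 mm and grips with 3 to 60 N. Pads are 18 mm wide; open, the fingers measure 123 mm over their backs; the gripper's body (75 mm by 187 mm) begins 45 mm behind the grasp point.
Start: joints at [-1.416, 0.536, -0.004, 1.538, 0.003, 1.067, -0.071], TCP at [0.142, 0.634, 0.239] pointing down, gripper open.
Joint ranges: [-2.7, 2.7], [-0.37, 2.16], [-1.27, 1.26], [0.24, 2.4], [-1.31, 4.45], [0.19, 1.91], [-2.76, 2.76]. Speed limits (rad/s): [2.39, 2.39, 3.14, 3.14, 3.14, 3.14, 3.14].

### API

Orientations are given as a unit quaternion [w, x, y, z].
In Python, from cell import bot gives the robot as it stands. The module is installed in compiled form; this text tells all that it offers.
- The arm moves only by the tool step_arm, never from a script. Its argument "series" is a list of rows, each a list of 3 entries, a list of its own where there are three numbers: the shift along the tool's x, y, z normalised to -1 to 1, where 1 is 500 mm, then the turn, a rotation vector about the tool's x, y, z normalised to -1 to 1, where 1 is 0.5 rad, then the opening, from -1 (shut) to 1 (fully open). A call has 1 to 12 rows; each row shifts and turns the commanded pose from where the row before left it, along the tool's axes as they then stand; what a row does not reach is not made up. A row lasts 1/10 s, in which the tool goes at most 50 mm and 8.59 degrees, less where a joint would pass 70% of its speed; a pose out of reach is approached as far as the arm can. A call with a number of a shift or a turn outside -1 to 1 is refused whole. A call with a gripper value outside its range is refused whole. The fingers move at their own pace and stop on an object; "force" is the grip in N (left out, the last holds). Time passes only in rows, so rows that do not move let the fingers close. It gives the time, the measured TCP pose, the force, the opening and the grip force at its end, in the units of the state.
- bot.read_state(): the state, without advancing time (a new reading comes with each control period).
- bot.get_image(name): name is "side" or "top" or "wrist"; returns a dict with "frame" (400x640x3 uint8, blue, green, red), "z_map" (400x640 float32, m along the optical axis (not along the pixel's ray), 0 where there is no reading), "K" (3x3 intrinsics, pixels), "k1" (the pictures are not rectified: a ray, as slopes to the right and down, at radius r is drawn at 1 + k1 r^2 times it, then the intrinsics apply), "T" (4x4, takes a point from camera to world coordinates). Camera axes: x right, y down, z forward; pixel columns grow to the right and rows downward; lengths in m; the calibration is good to about 2 mm. A picture is of the moment at which its call begins.
- bot.sign_off(): hands the job in; it is judged then, once.
The state is a dict: "t": time; "qpos": joint angles; "dq": joint speeds; "effort": joint torques, N m; "ee_pos": TCP position; "tool_rot": TCP orientation; "force": force on the tool from outside, world axes, zero at the start; "ft_torque": the same for the moment, N m; "grip_width": opening from 0.0 (shut) to 1.0 (fully open); "grip_force": force on a finger pad.
Only numpy, scipy, OpenCV 4.12 (cv2) and the standard library are available. Lean on these libraries where they do the work, as an engineer would, in place of code of your own. Each camera call takes 0.05 s, during which the arm holds its last target. There are 200 camera calls.

### The job

With the fingers on the sprung push plate behind the sample shuttle, push the shuttle along its curved, humped rail from the start end, over the crest, to the rubber stop at the other end. From the first marker post to the second keep it under a steady push of about 6 N, never under 4.5 N or over 7.5 N (plate between the two black marks of its scale); after the second post back off so that the shuttle runs gently onto the stop, and leave it there with the plate let go. Do not disturb the beaker and the tube rack standing inside the bend.

Things in the scene. Friction and masses are not known exactly. Their poses are not given: they have to be found in the camera images.
- rail: Fixed foot of the curved rail. Origin on the bench under the rail's crest (its middle). Rail: arc of radius 260 mm about an axis through the point C at (-260, 0, 35) mm in this frame; x points from C to the crest, y left, z up. The arc's plane (= rail top, 50 mm wide) passes through C and rises 0.18 rad towards +x; crest about 82 mm over the bench, ends lower.
- shuttle (a joint): Travel of the shuttle in rad about the arc's axis (1 rad = 260 mm of rail): 0 at the start stop, grows counterclockwise from above to 1.75 at the rubber end stop; crest at 0.85. With a the angle about C in the rail's plane from x towards y, the shuttle's centre is at a = -0.85 + travel; the rail runs from a = -1.42 to 1.12. It passes the first marker post at 0.20, the second at 1.40.
- deck (a point): Centre of the top of the shuttle's white deck, 28 mm above the rail top. Shuttle 80 mm long and wide, with its tubes 79 mm high. Mass with plate nominally 2.6 kg (load varies it 0.8 to 1.4 times). Low friction, magnetic brake of 15 N per rad/s (58 N per m/s). Its weight pushes it back uphill (about 3 N at the start), past the crest it runs down by itself.
- buffer (a joint): Compression of the spring between push plate and shuttle, rad about the arc's axis (1 rad = 260 mm): 0 free, grows as the plate is pushed towards the shuttle, stop at 0.30. 115 N/m: push in N = 30 x this value: 0.15 = 4.5 N, 0.20 = 6 N, 0.25 = 7.5 N. Black marks on the white scale strip at 0.15 and 0.25, a dark pointer on the plate.
- plate (a point): Middle of the rear face of the push plate (push here), 52 mm above the rail top. Upright aluminium plate 76 mm wide across the rail, 8 mm thick, from 12 to 72 mm above the rail top, at rail angle a = -1.35 + shuttle + buffer. Push it along the rail, counterclockwise from above.
- post1 (a point): Ball top of the first marker post, steel, 20 mm ball on a 12 mm post, 68 mm outside the rail's centre line, 64 mm above the rail top.
- post2 (a point): Ball top of the second marker post, the same.
- beaker: Glass beaker, 64 mm across, 85 mm high, loose on the bench inside the bend of the rail; origin at the centre of its underside. Leave alone.
- tube_rack: Grey rack of capped tubes, 70 x 120 mm, 58 mm high, loose, inside the bend of the rail; origin at the centre of its underside. Leave alone.

How it is judged:
By the outcome, as a careful person would: the job done as asked, in the order asked, and still so for the second after the job is handed in, with the robot touching nothing.
It also fails if it takes over 35 s, if anything falls off the work surface, if the arm or the gripper's body presses on something with over 40 N, if the wrist force passes 120 N, or if a joint passes its speed limit or range.

## Working session

There is one attempt and no reset: what is moved stays moved. The work goes in short steps, Python scripts to look and compute and a tool call to move; the robot and the scene stay as the last step left them, time stands still between calls to the robot, and variables do not carry over. Pictures are saved under pics/ and viewed, at most 10 in all, crops included, and the job is handed in when it is done.

Besides the shell and the picture viewer there is one more tool, called after "Call:" by a JSON object that holds its "op" and its "data". step_arm: Moves the arm, as the interface text tells. Scaled input: -1 to 1 covers 500 mm each way for a shift and 0.5 rad each way for a turn. Its arguments: {"type":"object","properties":{"series":{"type":"array","items":{"type":"array"}},"force":{"type":"number"}},"required":["series"]}

```bash
mkdir -p pics
cat > h.py <<'E'
import numpy as np, cv2
from cell import bot
def grab(n):
    d=bot.get_image(n); return d
def pts(d,uv):
    K=d["K"];uv=np.atleast_2d(np.array(uv,float))
    D=np.array([d["k1"],0,0,0.])
    # model: drawn = (1+k1 r^2)*ray -> opencv distortion
    n=cv2.undistortPoints(uv.reshape(-1,1,2),K,D).reshape(-1,2)
    return n
def ray(d,uv):
    n=pts(d,uv);T=np.array(d["T"]);r=np.c_[n,np.ones(len(n))]@T[:3,:3].T
    return T[:3,3],r
def onplane(d,uv,z):
    o,r=ray(d,uv);return o+r*((z-o[2])/r[:,2])[:,None]
def depth(d,uv):
    uv=np.atleast_2d(np.array(uv));z=d["z_map"][uv[:,1].astype(int),uv[:,0].astype(int)]
    o,r=ray(d,uv);return o+r*z[:,None]
def proj(d,P):
    T=np.linalg.inv(d["T"]);rv=cv2.Rodrigues(T[:3,:3])[0]
    return cv2.projectPoints(np.atleast_2d(np.array(P,float)),rv,T[:3,3],d["K"],np.array([d["k1"],0,0,0.]))[0].reshape(-1,2)
E
python3 - <<'E'
from h import *
s=bot.read_state();print({k:np.round(v,3).tolist() for k,v in s.items()})
ims=[]
for n in("top","side"):
    d=grab(n);cv2.imwrite(f"pics/{n}0.png",d["frame"]);print(n,np.round(d["T"],3).tolist(),d["K"].tolist() if hasattr(d["K"],'tolist') else d["K"],d["k1"])
    np.save(n+"0.npy",d,allow_pickle=True)
E
```

```text
{'t': 0.0, 'qpos': [-1.416, 0.537, -0.004, 1.539, 0.003, 1.067, -0.071], 'dq': [0.0, 0.001, -0.0, -0.001, 0.001, -0.002, -0.001], 'effort': [-0.001, -57.099, 0.99, -25.161, -0.056, 0.018, 0.0], 'ee_pos': [0.142, 0.634, 0.238], 'tool_rot': [-0.0, 0.11, 0.994, -0.001], 'force': [0.34, -0.297, 0.049], 'ft_torque': [0.005, 0.039, 0.002], 'grip_force': 0.0, 'grip_width': 1.001}
top [[-0.028, -0.981, 0.194, 0.386], [-1.0, 0.025, -0.017, -0.011], [0.012, -0.194, -0.981, 1.156], [0.0, 0.0, 0.0, 1.0]] [[508.141351733126, 0.0, 321.7472093267086], [0.0, 508.141351733126, 199.71833298094785], [0.0, 0.0, 1.0]] -0.05884708188603742
side [[-0.741, -0.429, 0.517, 0.201], [-0.672, 0.483, -0.561, 0.393], [-0.009, -0.763, -0.646, 0.584], [0.0, 0.0, 0.0, 1.0]] [[394.8611949456301, 0.0, 315.96043296942855], [0.0, 394.8611949456301, 202.7784573128195], [0.0, 0.0, 1.0]] -0.045087937272979356
```

View pics/top0.png

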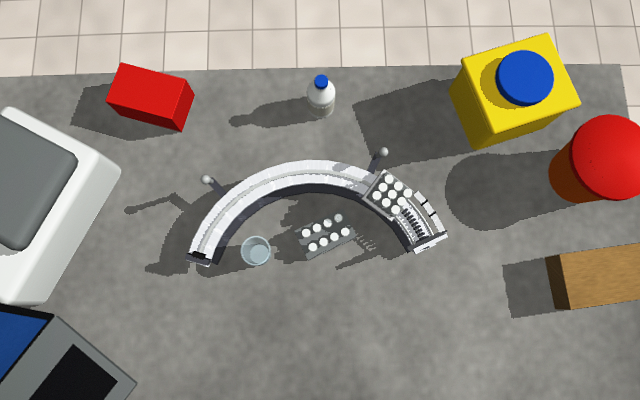

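View pics/side0.png

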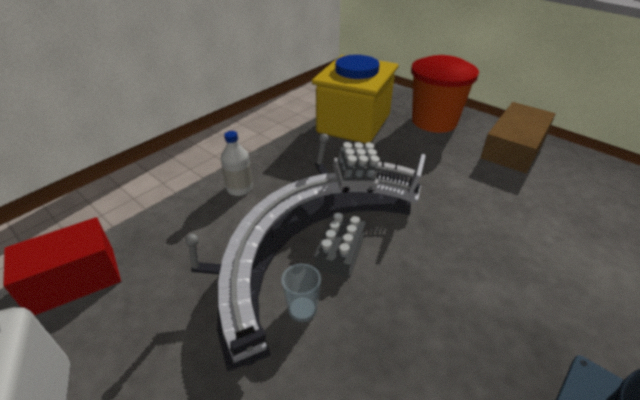

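The top view shows the rail arching over the robot's front. The shuttle is at (395,195), the push plate at (430,243), post 1 at (383,152) and post 2 at (208,180). The beaker at (256,250) and the rack at (328,233) are inside the bend. The side view agrees, with posts at (323,138) and (193,240).

```bash
cat > fit.py <<'E'
from h import *
from scipy.optimize import least_squares
t=np.load("top0.npy",allow_pickle=True).item();s=np.load("side0.npy",allow_pickle=True).item()
def ball(d,u,v,r=14):
    g=d["frame"][v-r:v+r,u-r:u+r];z=d["z_map"][v-r:v+r,u-r:u+r]
    zc=np.median(z[r-2:r+3,r-2:r+3]); m=(abs(z-zc)<.02).astype(np.uint8)
    m=cv2.morphologyEx(m,cv2.MORPH_OPEN,np.ones((3,3)))   # ball+bits of post
    dt=cv2.distanceTransform(m,cv2.DIST_L2,3);j,i=np.unravel_index(dt.argmax(),dt.shape)
    c=np.argwhere(dt>dt.max()-.8).mean(0)
    return (u-r+c[1],v-r+c[0]),dt.max(),zc
B=[]
for (tu,tv),(su,sv) in(((383,152),(323,138)),((208,180),(193,239))):
    a,ra,za=ball(t,tu,tv);b,rb,zb=ball(s,su,sv)
    o1,r1=ray(t,a);o2,r2=ray(s,b);r1=r1[0];r2=r2[0]
    k=np.linalg.lstsq(np.c_[r1,-r2],o2-o1,rcond=None)[0]
    p,q=o1+k[0]*r1,o2+k[1]*r2
    print(a,ra,za,b,rb,zb,"tri",p.round(4),q.round(4),"gap",np.linalg.norm(p-q).round(4));B.append((p+q)/2)
# rail-top model
ph=.18;er=np.array([np.cos(ph),0,np.sin(ph)]);n=np.array([-np.sin(ph),0,np.cos(ph)]);C=np.array([-.26,0,.035])
def loc(a,r=.26,h=0): return C+r*(np.cos(a)*er+np.sin(a)*np.array([0,1,0]))+h*n
def world(p,P): 
    c,s_=np.cos(p[2]),np.sin(p[2]);return np.array([[c,-s_,0],[s_,c,0],[0,0,1]])@P+np.array([p[0],p[1],0])
if __name__=="__main__":
    # ball centre: top 64 -> centre 54 above rail top; also try 64
    for h in(.054,.064):
        M=[loc(-.65,.328,h),loc(.55,.328,h)]
        f=least_squares(lambda p:np.concatenate([world(p,M[i])-B[i] for i in(0,1)]),[.6,0,0])
        print(h,f.x.round(4),(f.fun*1e3).round(1))
    # circle check with depth points of rail (white, top view)
    H,W=t["z_map"].shape;vv,uu=np.mgrid[100:290,150:480];uv=np.c_[uu.ravel(),vv.ravel()]
    P=depth(t,uv);g=t["frame"][uv[:,1],uv[:,0]].astype(int)
    m=(g.min(1)>150)&(P[:,2]>.02)&(P[:,2]<.1)
    P=P[m];
    def res(p):
        c,s_=np.cos(p[2]),np.sin(p[2]);q=P-[p[0],p[1],0];q=np.c_[c*q[:,0]+s_*q[:,1],-s_*q[:,0]+c*q[:,1],q[:,2]]-C
        return np.r_[(np.hypot(q@er,q[:,1])-.26)*.3,q@n]
    f2=least_squares(res,f.x,loss="soft_l1",f_scale=.003);print("rail",len(P),f2.x.round(4),np.median(abs(f2.fun)).round(4))
    for p in(f.x,f2.x):
        print("plate",world(p,loc(-1.35,.26,.052)).round(4),"end",world(p,loc(.25,.26,.052)).round(4),"top px plate",proj(t,world(p,loc(-1.35,.26,.072))),"side",proj(s,world(p,loc(-1.35,.26,.072))))
E
python3 fit.py
```

```text
(np.float64(383.0), np.float64(151.0)) 4.775 1.0425731 (np.float64(323.0), np.float64(138.5)) 4.775 0.8356926 tri [ 0.6861 -0.1587  0.1418] [ 0.6863 -0.1585  0.1418] gap 0.0003
(np.float64(205.5), np.float64(179.0)) 4.775 1.0263541 (np.float64(191.75), np.float64(240.0)) 6.4322 0.6021096 tri [0.6344 0.2079 0.1465] [0.6346 0.2081 0.1466] gap 0.0004
0.054 [0.6614 0.0387 0.1894] [ 0.  -0.1 -7.  -0.   0.1 -8.4]
0.064 [0.6632 0.039  0.1894] [ 0.  -0.1  2.9 -0.   0.1  1.4]
rail 6399 [0.658  0.0315 0.1697] 0.0033
plate [ 0.5014 -0.2503  0.0964] end [0.63   0.0982 0.1313] top px plate [[430.53721666 241.3244138 ]] side [[420.39889288 163.29999218]]
plate [ 0.4906 -0.2546  0.0964] end [0.626  0.0912 0.1313] top px plate [[432.93998776 246.50271315]] side [[426.04015732 164.40980744]]
```

```bash
cat > mv.py <<'E'
from fit import *
from scipy.linalg import logm,expm
from scipy.spatial.transform import Rotation as Ro
P=np.array([.6632,.039,.1894])
def cur():
    s=bot.read_state();T=np.eye(4);q=s["tool_rot"];T[:3,:3]=Ro.from_quat([q[1],q[2],q[3],q[0]]).as_matrix();T[:3,3]=s["ee_pos"];return T,s
Rw=Ro.from_euler("z",P[2]).as_matrix()
def pose(a,back,h,p=P):
    "tool facing plate whose rear face is at rail angle a; TCP 'back' m behind it, h above rail top"
    tan=-np.sin(a)*er+np.cos(a)*np.array([0,1,0]);z=-n
    T=np.eye(4);R=np.c_[tan,np.cross(z,tan),z];T[:3,:3]=Rw@R;T[:3,3]=world(p,loc(a,.26,h)-back*tan);return T
def rows(T0,T1,N):
    X=np.linalg.inv(T0)@T1; S=expm(logm(X).real/N)
    d=S[:3,3]/.5; w=Ro.from_matrix(S[:3,:3]).as_rotvec()/.5
    path=[T0@np.linalg.matrix_power(S,k) for k in range(N+1)]
    return np.r_[d,w].round(4),np.array([q[:3,3] for q in path])
E
python3 - <<'E' | grep -v tri
from mv import *
T0,s=cur();T1=pose(-1.35,.035,.20)
print(T1.round(3).tolist())
r,p=rows(T0,T1,28);print(r);print(p[::4].round(3).tolist(),np.linalg.norm(p[1]-p[0]),np.linalg.norm(r[3:])*.5)
print("bottle",depth(t,[[321,82],[321,100]]).round(3),"yellow",depth(t,[[490,140]]))
E
```

```text
[[0.902, 0.395, 0.176, 0.444], [0.396, -0.918, 0.034, -0.269], [0.175, 0.039, -0.984, 0.236], [0.0, 0.0, 0.0, 1.0]]
[-0.0881  0.0162 -0.0055 -0.0169  0.0017  0.1787]
[[0.142, 0.634, 0.238], [0.318, 0.603, 0.249], [0.472, 0.512, 0.259], [0.584, 0.374, 0.265], [0.64, 0.204, 0.266], [0.634, 0.026, 0.262], [0.565, -0.139, 0.252], [0.444, -0.269, 0.236]] 0.04488870652273078 0.08975270190919045
bottle [[ 0.84  -0.034  0.148]
 [ 0.817 -0.034  0.105]] yellow [[ 0.72308334 -0.40737163  0.08539354]]
```

Call:
{"op": "step_arm", "data": {"series": [[[-0.0881, 0.0162, -0.0055], [-0.0169, 0.0017, 0.1787], -1], [[-0.0881, 0.0162, -0.0055], [-0.0169, 0.0017, 0.1787], -1], [[-0.0881, 0.0162, -0.0055], [-0.0169, 0.0017, 0.1787], -1], [[-0.0881, 0.0162, -0.0055], [-0.0169, 0.0017, 0.1787], -1], [[-0.0881, 0.0162, -0.0055], [-0.0169, 0.0017, 0.1787], -1], [[-0.0881, 0.0162, -0.0055], [-0.0169, 0.0017, 0.1787], -1], [[-0.0881, 0.0162, -0.0055], [-0.0169, 0.0017, 0.1787], -1], [[-0.0881, 0.0162, -0.0055], [-0.0169, 0.0017, 0.1787], -1], [[-0.0881, 0.0162, -0.0055], [-0.0169, 0.0017, 0.1787], -1], [[-0.0881, 0.0162, -0.0055], [-0.0169, 0.0017, 0.1787], -1], [[-0.0881, 0.0162, -0.0055], [-0.0169, 0.0017, 0.1787], -1], [[-0.0881, 0.0162, -0.0055], [-0.0169, 0.0017, 0.1787], -1]]}}

```text
t: 1.3
ee_pos: [0.5846, 0.3723, 0.265]
tool_rot: [0.0, 0.603, 0.796, 0.048]
force: [-0.0, 0.3, -0.1]
grip_width: 0.003
grip_force: 0.0
```

Call:
{"op": "step_arm", "data": {"series": [[[-0.0881, 0.0162, -0.0055], [-0.0169, 0.0017, 0.1787], -1], [[-0.0881, 0.0162, -0.0055], [-0.0169, 0.0017, 0.1787], -1], [[-0.0881, 0.0162, -0.0055], [-0.0169, 0.0017, 0.1787], -1], [[-0.0881, 0.0162, -0.0055], [-0.0169, 0.0017, 0.1787], -1], [[-0.0881, 0.0162, -0.0055], [-0.0169, 0.0017, 0.1787], -1], [[-0.0881, 0.0162, -0.0055], [-0.0169, 0.0017, 0.1787], -1], [[-0.0881, 0.0162, -0.0055], [-0.0169, 0.0017, 0.1787], -1], [[-0.0881, 0.0162, -0.0055], [-0.0169, 0.0017, 0.1787], -1], [[-0.0881, 0.0162, -0.0055], [-0.0169, 0.0017, 0.1787], -1], [[-0.0881, 0.0162, -0.0055], [-0.0169, 0.0017, 0.1787], -1], [[-0.0881, 0.0162, -0.0055], [-0.0169, 0.0017, 0.1787], -1], [[-0.0881, 0.0162, -0.0055], [-0.0169, 0.0017, 0.1787], -1]]}}

```text
t: 2.5
ee_pos: [0.5643, -0.1403, 0.2513]
tool_rot: [0.001, 0.924, 0.373, 0.083]
force: [0.8, 0.2, -0.1]
grip_width: 0.005
grip_force: 0.0
```

Call:
{"op": "step_arm", "data": {"series": [[[-0.0881, 0.0162, -0.0055], [-0.0169, 0.0017, 0.1787], -1], [[-0.0881, 0.0162, -0.0055], [-0.0169, 0.0017, 0.1787], -1], [[-0.0881, 0.0162, -0.0055], [-0.0169, 0.0017, 0.1787], -1], [[-0.0881, 0.0162, -0.0055], [-0.0169, 0.0017, 0.1787], -1], [[0, 0, 0], [0, 0, 0], -1], [[0, 0, 0], [0, 0, 0], -1]]}}

```text
t: 3.1
ee_pos: [0.4431, -0.2687, 0.2356]
tool_rot: [0.001, 0.975, 0.202, 0.09]
force: [0.5, 0.2, 0.1]
grip_width: 0.003
grip_force: 0.0
```

```bash
python3 - <<'E' | grep -v tri
from mv import *
T0,s=cur();print(s["t"],np.round(s["qpos"],2),np.round(s["force"],2),s["ee_pos"])
d=grab("wrist");cv2.imwrite("pics/w1.png",d["frame"]);np.save("w1.npy",d,allow_pickle=True)
print(proj(d,np.array([world(P,loc(-1.35,.26,.072)),world(P,loc(-1.35,.222,.072)),world(P,loc(-1.35,.298,.072)),world(P,loc(-.85,.26,.028)),world(P,loc(-.65,.328,.064))])))
T1=pose(-1.35,.035,.2);e=np.linalg.inv(T0)@T1;print("err",e[:3,3].round(4),Ro.from_matrix(e[:3,:3]).as_rotvec().round(4))
T1=pose(-1.35,.03,.04);e=np.linalg.inv(T0)@T1;print("down",e[:3,3].round(4),Ro.from_matrix(e[:3,:3]).as_rotvec().round(4))
E
```

```text
3.1 [-0.08  0.31  0.74  2.02 -0.47  0.82 -0.22] [0.51 0.22 0.1 ] [ 0.44306025 -0.26874757  0.23559203]
[[ 323.07316783  152.38058707]
 [ 280.64458415  152.4363874 ]
 [ 365.51146442  152.29484174]
 [ 287.32365472    4.93028138]
 [ 309.46169783 -157.8058026 ]]
err [ 0.0007  0.0007 -0.0001] [-0.0013 -0.0005 -0.0014]
down [0.0056 0.0009 0.1599] [-0.0013 -0.0005 -0.0014]
```

View pics/w1.png

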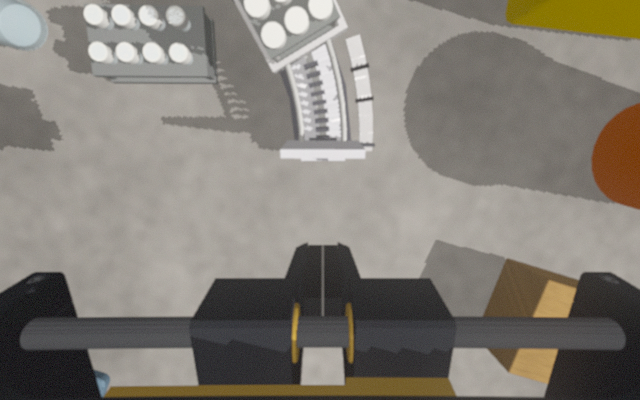

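The wrist view puts the plate's top edge at (281..366, 152), which matches the prediction from the pose. The pointer is at (369,146), with scale marks at (364,98) and (360,67). I'll go down behind the plate.

Call:
{"op": "step_arm", "data": {"series": [[[0.003, 0.001, 0.08], [-0.001, 0, -0.001], -1], [[0.003, 0.001, 0.08], [-0.001, 0, -0.001], -1], [[0.003, 0, 0.08], [0, 0, 0], -1], [[0.003, 0, 0.08], [0, 0, 0], -1], [[0.01, 0, 0], [0, 0, 0], -1], [[0.01, 0, 0], [0, 0, 0], -1], [[0.005, 0, 0], [0, 0, 0], -1], [[0, 0, 0], [0, 0, 0], -1]]}}

```text
t: 3.95
ee_pos: [0.4906, -0.2568, 0.0837]
tool_rot: [0.002, 0.975, 0.204, 0.092]
force: [-0.7, 0.5, 0.3]
grip_width: 0.003
grip_force: 0.2
```

```bash
cat > st.py <<'E'
from mv import *
def dec():
    T,s=cur();q=Rw.T@(T[:3,3]-[P[0],P[1],0])-C
    # tool yaw angle in rail plane
    x=Rw.T@T[:3,0];ya=np.arctan2(-(x@er),x[1])
    r=np.hypot(q@er,q[1]);a=np.arctan2(q[1],q@er)
    F=-T[:3,:3].T@np.array(s["force"])
    return s["t"],a,r,q@n,ya,F
if __name__=="__main__":
    t_,a,r,h,ya,F=dec();print("t %.2f tcp a %.4f r %.4f h %.4f yaw-a %.4f  F(tool) %s"%(t_,a,r,h,ya,F.round(2)))
E
python3 st.py|grep -v tri
```

```text
t 3.95 tcp a -1.4060 r 0.2616 h 0.0417 yaw-a -1.3474  F(tool) [0.35 0.68 0.42]
```

Call:
{"op": "step_arm", "data": {"series": [[[0.006, 0, 0], [0, 0, 0.004], -1], [[0.005, 0, 0], [0, 0, 0], -1], [[0.0104, 0.0003, 0], [0, 0, -0.04], -1], [[0.0104, 0.0003, 0], [0, 0, -0.04], -1], [[0.0104, 0.0003, 0], [0, 0, -0.04], -1], [[0, 0, 0], [0, 0, 0], -1], [[0, 0, 0], [0, 0, 0], -1]]}}

```text
t: 4.65
ee_pos: [0.5078, -0.2487, 0.0852]
tool_rot: [0.004, 0.969, 0.231, 0.09]
force: [-2.5, -1.9, 1.4]
grip_width: 0.005
grip_force: 1.4
```

```bash
python3 st.py|grep -v tri; python3 - <<'E' | grep -v tri
from mv import *
d=grab("wrist");np.save("w2.npy",d,allow_pickle=True)
cv2.imwrite("pics/w2.png",d["frame"])
E
```

```text
t 4.65 tcp a -1.3332 r 0.2606 h 0.0399 yaw-a -1.2910  F(tool) [ 2.83 -0.61  1.92]
```

View pics/w2.png

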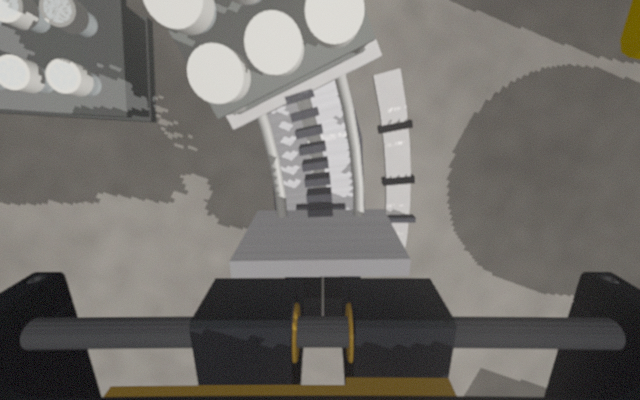

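The marks are at (395,125) for 0.25 and (398,180) for 0.15. The pointer at (400,218) has not reached the first mark, so the buffer is about 0.085 (roughly 2.5 N) with the fingers on the plate. Next I'll automate this reading.

```bash
cat > buf.py <<'E'
from st import *
def rail(X):
    q=(np.atleast_2d(X)-[P[0],P[1],0])@Rw-C
    return np.arctan2(q[:,1],q@er),np.hypot(q@er,q[:,1]),q@n
def marks(d,verbose=False):
    g=cv2.cvtColor(d["frame"],cv2.COLOR_BGR2GRAY);m=np.zeros_like(g);m[20:232,374:416]=(g[20:232,374:416]<60)
    k,l,st,c=cv2.connectedComponentsWithStats(cv2.morphologyEx(m,cv2.MORPH_CLOSE,np.ones((3,3))))
    c=[tuple(c[i]) for i in range(1,k) if st[i,4]>40 and st[i,2]>18 and st[i,3]<25]
    return sorted(c,key=lambda x:x[1])
HS=None
def read(d,h=.05):
    c=marks(d)
    o,r=ray(d,c); # intersect plane h above rail plane
    w0=world(P,C+h*n);nn=Rw@n
    X=o+r*(((w0-o)@nn)/(r@nn))[:,None]
    return c,rail(X)
if __name__=="__main__":
    d=np.load("w2.npy",allow_pickle=True).item()
    c=marks(d);print(np.round(c,1).tolist())
    X=depth(d,c);print("depth",[np.round(v,4).tolist() for v in rail(X)])
    for h in(.03,.045,.06):print(h,[np.round(v,4).tolist() for v in read(d,h)[1][:2]])
E
python3 buf.py|grep -v tri
```

```text
[]Traceback (most recent call last):
  File "buf.py", line 20, in <module>
    X=depth(d,c);print("depth",[np.round(v,4).tolist() for v in rail(X)])
  File "h.py", line 17, in depth
    uv=np.atleast_2d(np.array(uv));z=d["z_map"][uv[:,1].astype(int),uv[:,0].astype(int)]
                                                ~~^^^^^
IndexError: index 1 is out of bounds for axis 1 with size 0
```

```bash
python3 - <<'E'
import re
s=open('buf.py').read()
i=s.index("    g=cv2");j=s.index("HS=None")
s=s[:i]+'''    g=cv2.cvtColor(d["frame"],cv2.COLOR_BGR2GRAY)
    bh=cv2.morphologyEx(g,cv2.MORPH_BLACKHAT,np.ones((17,1),np.uint8));m=np.zeros_like(g);m[20:240,374:420]=bh[20:240,374:420]>45
    k,l,st,c=cv2.connectedComponentsWithStats(m)
    if verbose: print(st[1:].tolist())
    c=[tuple(c[i]) for i in range(1,k) if st[i,4]>40 and st[i,2]>18 and st[i,3]<30]
    return sorted(c,key=lambda x:x[1])
'''+s[j:]
s=s.replace("c=marks(d);print","c=marks(d,True);print")
open('buf.py','w').write(s)
E
python3 buf.py|grep -v tri
```

```text
[[378, 120, 34, 13, 264], [382, 175, 33, 11, 250], [389, 211, 26, 12, 218]]
[[394.9, 126.3], [397.9, 180.1], [401.3, 217.5]]
depth [[-1.1031, -1.2015, -1.2732], [0.3051, 0.3046, 0.3065], [0.0156, 0.0169, 0.0197]]
0.03 [[-1.0967, -1.1888, -1.2593], [0.302, 0.3016, 0.3037]]
0.045 [[-1.0898, -1.174, -1.2385], [0.2989, 0.2983, 0.2998]]
0.06 [[-1.0828, -1.1588, -1.2172], [0.2958, 0.2949, 0.296]]
```

```bash
cat > sim.py <<'E'
import numpy as np
def sim(s,p,ds,K,v=0.,I=.175*3.85,dt=.1,fr=0.):
    "rows ds -> list of (s,b) at row ends; inertia I in N/(rad/s^2) ~ m*.26"
    out=[]
    for d in ds:
        for k in range(20):
            p+=d/20; f=30*(p-s)-15*v-K*np.sin(.85-s)-fr*np.sign(v); h=dt/20
            v+=h*f/I; s+=h*v
            if s<0: s=0;v=max(v,0)
        out.append((s,p-s))
    return np.array(out),p,v
if __name__=="__main__":
    for K in(3.2,4.0,4.6,5.6,6.4):
        o,p,v=sim(0,.079,[.04,.04,.04,.02,.02,.02],K);print(K,o.round(3).tolist(),round(v,3))
E
python3 sim.py
```

```text
3.2 [[0.002, 0.117], [0.01, 0.149], [0.025, 0.174], [0.044, 0.175], [0.063, 0.176], [0.084, 0.175]] 0.204
4.0 [[0.0, 0.119], [0.005, 0.154], [0.017, 0.182], [0.033, 0.186], [0.051, 0.188], [0.07, 0.189]] 0.19
4.6 [[0.0, 0.119], [0.003, 0.156], [0.012, 0.187], [0.026, 0.193], [0.042, 0.197], [0.06, 0.199]] 0.179
5.6 [[0.0, 0.119], [0.0, 0.159], [0.005, 0.194], [0.016, 0.203], [0.029, 0.21], [0.044, 0.215]] 0.156
6.4 [[0.0, 0.119], [0.0, 0.159], [0.002, 0.197], [0.009, 0.21], [0.02, 0.219], [0.032, 0.227]] 0.136
```

Call:
{"op": "step_arm", "data": {"series": [[[0.0208, 0.0003, 0], [0, 0, -0.08], -1], [[0.0208, 0.0003, 0], [0, 0, -0.08], -1], [[0.0208, 0.0003, 0], [0, 0, -0.08], -1], [[0.0104, 0.0003, 0], [0, 0, -0.04], -1], [[0.0104, 0.0003, 0], [0, 0, -0.04], -1], [[0.0104, 0.0003, 0], [0, 0, -0.04], -1]]}}

```text
t: 5.3
ee_pos: [0.5476, -0.2258, 0.0931]
tool_rot: [0.013, 0.944, 0.318, 0.089]
force: [-4.0, -4.9, 1.3]
grip_width: 0.004
grip_force: 3.0
```

```bash
cat > look.py <<'E'
from buf import *
import sys
t_,a,r,h,ya,F=dec();print("t %.2f p %.4f r %.4f h %.4f yaw-a %.4f  F(tool) %s"%(t_,a+1.412,r,h,ya-a,F.round(2)))
d=grab("wrist");np.save("wl.npy",d,allow_pickle=True)
c=marks(d);X=depth(d,c);A=rail(X)[0];print(np.round(c,1).tolist(),A.round(4))
g=np.load("w2.npy",allow_pickle=True)
if len(c)>=2:
    print("s: from .25 mark %.4f, .15 mark %.4f"%(A[0]+1.1031,A[1]+1.2015))
if len(c)>=3: print("b from image %.4f"%(.15+(A[2]-A[1])))
E
python3 look.py|grep -v tri
```

```text
t 5.30 p 0.2579 r 0.2606 h 0.0399 yaw-a 0.0446  F(tool) [ 5.89 -1.6   2.11]
[[398.0, 181.8], [401.1, 217.7]] [-1.0258 -1.0934]
s: from .25 mark 0.0773, .15 mark 0.1081
```

```bash
cat > plan.py <<'E'
from sim import *
import sys
from scipy.optimize import brentq
s,p,v,K,N=map(float,sys.argv[1:6]);N=int(N)
s0,p0,v0=s,p,v;ds=[]
I=.67*K/4.
for k in range(N):
    f=lambda d:sim(s,p,[d],K,v,I)[0][-1,1]-(.2-(.2-(p-s))*.5)
    d=round(brentq(f,-.05,.2),3);o,p,v=sim(s,p,[d],K,v,I);s=o[-1,0];ds.append(d)
print(ds)
for d in ds: print([[round(.52*d,4),.0003,0],[0,0,-round(2*d,3)],-1],end=", ")
print()
for k in(K-.4,K,K+.4): o,pp,vv=sim(s0,p0,ds,k,v0,I);print(k,o.round(3).tolist(),round(pp,4),round(vv,3))
E
python3 plan.py .087 .2585 .17 3.6 8
```

```text
[0.033, 0.028, 0.027, 0.026, 0.026, 0.026, 0.026, 0.027]
[[0.0172, 0.0003, 0], [0, 0, -0.066], -1], [[0.0146, 0.0003, 0], [0, 0, -0.056], -1], [[0.014, 0.0003, 0], [0, 0, -0.054], -1], [[0.0135, 0.0003, 0], [0, 0, -0.052], -1], [[0.0135, 0.0003, 0], [0, 0, -0.052], -1], [[0.0135, 0.0003, 0], [0, 0, -0.052], -1], [[0.0135, 0.0003, 0], [0, 0, -0.052], -1], [[0.014, 0.0003, 0], [0, 0, -0.054], -1], 
3.2 [[0.107, 0.185], [0.13, 0.19], [0.154, 0.193], [0.179, 0.194], [0.205, 0.194], [0.231, 0.194], [0.258, 0.193], [0.285, 0.193]] 0.4775 0.272
3.6 [[0.106, 0.186], [0.127, 0.193], [0.15, 0.197], [0.174, 0.198], [0.199, 0.199], [0.225, 0.2], [0.251, 0.2], [0.278, 0.2]] 0.4775 0.27
4.0 [[0.104, 0.187], [0.124, 0.195], [0.146, 0.201], [0.169, 0.203], [0.193, 0.205], [0.218, 0.206], [0.244, 0.206], [0.271, 0.207]] 0.4775 0.268
```

Call:
{"op": "step_arm", "data": {"series": [[[0.0172, 0.0003, 0], [0, 0, -0.066], -1], [[0.0146, 0.0003, 0], [0, 0, -0.056], -1], [[0.014, 0.0003, 0], [0, 0, -0.054], -1], [[0.0135, 0.0003, 0], [0, 0, -0.052], -1], [[0.0135, 0.0003, 0], [0, 0, -0.052], -1], [[0.0135, 0.0003, 0], [0, 0, -0.052], -1], [[0.0135, 0.0003, 0], [0, 0, -0.052], -1], [[0.014, 0.0003, 0], [0, 0, -0.054], -1]]}}

```text
t: 6.15
ee_pos: [0.5896, -0.189, 0.1019]
tool_rot: [0.023, 0.903, 0.419, 0.087]
force: [-2.5, -7.0, -0.6]
grip_width: 0.005
grip_force: 3.3
```

```bash
python3 look.py|grep -v tri
```

```text
t 6.15 p 0.4752 r 0.2607 h 0.0399 yaw-a 0.0462  F(tool) [ 6.98 -2.61  0.05]
[[397.3, 192.1], [401.0, 217.8]] [-0.8299 -0.8785]
s: from .25 mark 0.2732, .15 mark 0.3230
```

```bash
python3 plan.py .286 .4775 .26 3.8 11
```

```text
[0.03, 0.029, 0.028, 0.029, 0.029, 0.03, 0.031, 0.031, 0.032, 0.033, 0.034]
[[0.0156, 0.0003, 0], [0, 0, -0.06], -1], [[0.0151, 0.0003, 0], [0, 0, -0.058], -1], [[0.0146, 0.0003, 0], [0, 0, -0.056], -1], [[0.0151, 0.0003, 0], [0, 0, -0.058], -1], [[0.0151, 0.0003, 0], [0, 0, -0.058], -1], [[0.0156, 0.0003, 0], [0, 0, -0.06], -1], [[0.0161, 0.0003, 0], [0, 0, -0.062], -1], [[0.0161, 0.0003, 0], [0, 0, -0.062], -1], [[0.0166, 0.0003, 0], [0, 0, -0.064], -1], [[0.0172, 0.0003, 0], [0, 0, -0.066], -1], [[0.0177, 0.0003, 0], [0, 0, -0.068], -1], 
3.4 [[0.313, 0.195], [0.34, 0.196], [0.369, 0.196], [0.398, 0.196], [0.427, 0.195], [0.457, 0.195], [0.488, 0.195], [0.52, 0.195], [0.552, 0.195], [0.584, 0.195], [0.618, 0.196]] 0.8135 0.339
3.8 [[0.312, 0.196], [0.338, 0.198], [0.366, 0.199], [0.394, 0.199], [0.423, 0.199], [0.453, 0.2], [0.484, 0.2], [0.515, 0.2], [0.547, 0.2], [0.58, 0.2], [0.613, 0.2]] 0.8135 0.341
4.2 [[0.311, 0.197], [0.336, 0.2], [0.363, 0.202], [0.391, 0.203], [0.419, 0.203], [0.448, 0.204], [0.479, 0.205], [0.51, 0.205], [0.542, 0.205], [0.575, 0.205], [0.609, 0.205]] 0.8135 0.342
```

Call:
{"op": "step_arm", "data": {"series": [[[0.0156, 0.0003, 0], [0, 0, -0.06], -1], [[0.0151, 0.0003, 0], [0, 0, -0.058], -1], [[0.0146, 0.0003, 0], [0, 0, -0.056], -1], [[0.0151, 0.0003, 0], [0, 0, -0.058], -1], [[0.0151, 0.0003, 0], [0, 0, -0.058], -1], [[0.0156, 0.0003, 0], [0, 0, -0.06], -1], [[0.0161, 0.0003, 0], [0, 0, -0.062], -1], [[0.0161, 0.0003, 0], [0, 0, -0.062], -1], [[0.0166, 0.0003, 0], [0, 0, -0.064], -1], [[0.0172, 0.0003, 0], [0, 0, -0.066], -1], [[0.0177, 0.0003, 0], [0, 0, -0.068], -1]]}}

```text
t: 7.3
ee_pos: [0.6365, -0.1161, 0.1129]
tool_rot: [0.038, 0.82, 0.565, 0.082]
force: [2.3, -7.0, -4.0]
grip_width: 0.008
grip_force: 3.3
```

```bash
python3 look.py|grep -v tri; python3 plan.py .631 .8135 .34 3.8 10
```

```text
t 7.30 p 0.8118 r 0.2608 h 0.0400 yaw-a 0.0458  F(tool) [ 6.05 -4.   -4.15]
[[396.9, 192.4], [398.8, 218.2]] [-0.4938 -0.5407]
s: from .25 mark 0.6093, .15 mark 0.6608
[0.042, 0.038, 0.038, 0.038, 0.039, 0.04, 0.04, 0.042, 0.043, 0.044]
[[0.0218, 0.0003, 0], [0, 0, -0.084], -1], [[0.0198, 0.0003, 0], [0, 0, -0.076], -1], [[0.0198, 0.0003, 0], [0, 0, -0.076], -1], [[0.0198, 0.0003, 0], [0, 0, -0.076], -1], [[0.0203, 0.0003, 0], [0, 0, -0.078], -1], [[0.0208, 0.0003, 0], [0, 0, -0.08], -1], [[0.0208, 0.0003, 0], [0, 0, -0.08], -1], [[0.0218, 0.0003, 0], [0, 0, -0.084], -1], [[0.0224, 0.0003, 0], [0, 0, -0.086], -1], [[0.0229, 0.0003, 0], [0, 0, -0.088], -1], 
3.4 [[0.664, 0.191], [0.699, 0.195], [0.735, 0.197], [0.772, 0.197], [0.81, 0.198], [0.85, 0.199], [0.89, 0.199], [0.931, 0.199], [0.973, 0.2], [1.017, 0.201]] 1.2175 0.439
3.8 [[0.664, 0.192], [0.698, 0.195], [0.734, 0.198], [0.771, 0.199], [0.809, 0.199], [0.849, 0.2], [0.889, 0.2], [0.93, 0.2], [0.973, 0.2], [1.017, 0.201]] 1.2175 0.443
4.2 [[0.664, 0.192], [0.697, 0.196], [0.733, 0.199], [0.77, 0.2], [0.808, 0.2], [0.847, 0.201], [0.888, 0.2], [0.93, 0.201], [0.973, 0.201], [1.017, 0.201]] 1.2175 0.447
```

Call:
{"op": "step_arm", "data": {"series": [[[0.0213, 0.0003, 0], [0, 0, -0.082], -1], [[0.0198, 0.0003, 0], [0, 0, -0.076], -1], [[0.0198, 0.0003, 0], [0, 0, -0.076], -1], [[0.0198, 0.0003, 0], [0, 0, -0.076], -1], [[0.0203, 0.0003, 0], [0, 0, -0.078], -1], [[0.0208, 0.0003, 0], [0, 0, -0.08], -1], [[0.0208, 0.0003, 0], [0, 0, -0.08], -1], [[0.0218, 0.0003, 0], [0, 0, -0.084], -1], [[0.0224, 0.0003, 0], [0, 0, -0.086], -1], [[0.0229, 0.0003, 0], [0, 0, -0.088], -1]]}}

```text
t: 8.35
ee_pos: [0.6574, -0.0136, 0.1204]
tool_rot: [0.054, 0.691, 0.717, 0.074]
force: [4.9, -7.1, -4.3]
grip_width: 0.007
grip_force: 3.3
```

```bash
python3 look.py|grep -v tri; python3 plan.py 1.035 1.2165 .44 3.8 10
```

```text
t 8.35 p 1.2169 r 0.2607 h 0.0402 yaw-a 0.0442  F(tool) [ 7.38 -3.81 -4.89]
[[397.6, 195.6], [402.2, 217.7]] [-0.096  -0.1371]
s: from .25 mark 1.0071, .15 mark 1.0644
[0.052, 0.049, 0.049, 0.049, 0.05, 0.051, 0.052, 0.053, 0.055, 0.056]
[[0.027, 0.0003, 0], [0, 0, -0.104], -1], [[0.0255, 0.0003, 0], [0, 0, -0.098], -1], [[0.0255, 0.0003, 0], [0, 0, -0.098], -1], [[0.0255, 0.0003, 0], [0, 0, -0.098], -1], [[0.026, 0.0003, 0], [0, 0, -0.1], -1], [[0.0265, 0.0003, 0], [0, 0, -0.102], -1], [[0.027, 0.0003, 0], [0, 0, -0.104], -1], [[0.0276, 0.0003, 0], [0, 0, -0.106], -1], [[0.0286, 0.0003, 0], [0, 0, -0.11], -1], [[0.0291, 0.0003, 0], [0, 0, -0.112], -1], 
3.4 [[1.078, 0.191], [1.122, 0.196], [1.168, 0.199], [1.215, 0.2], [1.264, 0.202], [1.314, 0.203], [1.365, 0.203], [1.418, 0.204], [1.471, 0.205], [1.526, 0.206]] 1.7325 0.555
3.8 [[1.078, 0.19], [1.123, 0.195], [1.169, 0.197], [1.217, 0.198], [1.266, 0.199], [1.317, 0.199], [1.369, 0.199], [1.422, 0.199], [1.476, 0.2], [1.532, 0.2]] 1.7325 0.561
4.2 [[1.078, 0.19], [1.123, 0.194], [1.17, 0.196], [1.219, 0.196], [1.269, 0.196], [1.32, 0.196], [1.373, 0.196], [1.427, 0.195], [1.482, 0.195], [1.538, 0.195]] 1.7325 0.568
```

Call:
{"op": "step_arm", "data": {"series": [[[0.026, 0.0003, 0], [0, 0, -0.1], -1], [[0.025, 0.0003, 0], [0, 0, -0.096], -1], [[0.025, 0.0003, 0], [0, 0, -0.096], -1], [[0.0255, 0.0003, 0], [0, 0, -0.098], -1], [[0.026, 0.0003, 0], [0, 0, -0.1], -1], [[0.0265, 0.0003, 0], [0, 0, -0.102], -1], [[0.027, 0.0003, 0], [0, 0, -0.104], -1], [[0.027, 0.0003, 0], [0, 0, -0.104], -1], [[0.027, 0.0003, 0], [0, 0, -0.104], -1], [[0.01, 0.0003, 0], [0, 0, -0.04], -1], [[0, 0, 0], [0, 0, 0], -1], [[-0.01, 0, 0], [0, 0, 0], -1]]}}

```text
t: 9.6
ee_pos: [0.6306, 0.1026, 0.1196]
tool_rot: [0.068, 0.504, 0.859, 0.06]
force: [2.8, -2.1, 0.0]
grip_width: 0.003
grip_force: 1.0
```

```bash
python3 look.py|grep -v tri
```

```text
t 9.60 p 1.6785 r 0.2604 h 0.0403 yaw-a 0.0541  F(tool) [ 3.16 -1.38 -0.41]
[[397.2, 127.4], [399.3, 180.9], [403.4, 218.4]] [0.495  0.3968 0.3244]
s: from .25 mark 1.5981, .15 mark 1.5983
b from image 0.0776
```

Call:
{"op": "step_arm", "data": {"series": [[[-0.015, 0, 0], [0, 0, 0], -1], [[-0.02, 0, 0], [0, 0, 0], -1], [[-0.02, 0, 0], [0, 0, 0], -1], [[-0.02, 0, 0], [0, 0, 0], -1], [[0, 0, -0.04], [0, 0, 0], -1], [[0, 0, -0.06], [0, 0, 0], -1], [[0, 0, -0.06], [0, 0, 0], -1], [[0, 0, -0.06], [0, 0, 0], -1], [[0, 0, 0], [0, 0, 0], -1], [[0, 0, 0], [0, 0, 0], -1], [[0, 0, 0], [0, 0, 0], -1], [[0, 0, 0], [0, 0, 0], -1]]}}

```text
t: 10.85
ee_pos: [0.6277, 0.0644, 0.228]
tool_rot: [0.067, 0.505, 0.859, 0.059]
force: [0.4, -1.1, 0.1]
grip_width: 0.001
grip_force: 0.0
```

```bash
python3 - <<'E' |grep -v tri
from buf import *
for n_ in("wrist","top"):
    d=grab(n_);cv2.imwrite(f"pics/end_{n_}.png",d["frame"])
print(bot.read_state()["t"],dec()[5])
print("expected deck px s=1.75",proj(d,world(P,loc(.9,.26,.079))),"1.6",proj(d,world(P,loc(.75,.26,.079))),"plate",proj(d,world(P,loc(.4,.26,.072))))
E
```

```text
10.95 [-0.64212665  0.33212442 -0.16026195]
expected deck px s=1.75 [[200.322935   239.14205612]] 1.6 [[210.29049137 222.41589056]] plate [[242.68580688 190.67664162]]
```

View pics/end_top.png

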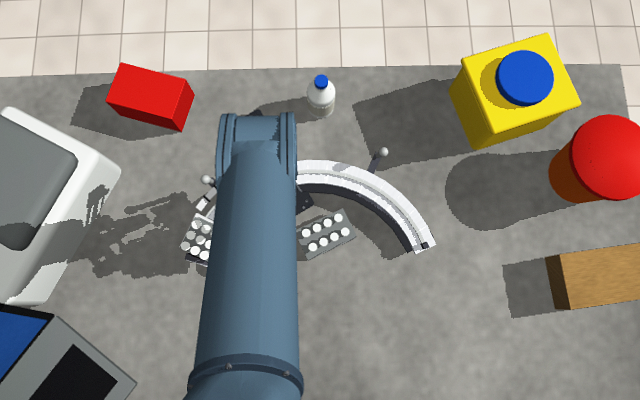

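View pics/end_wrist.png

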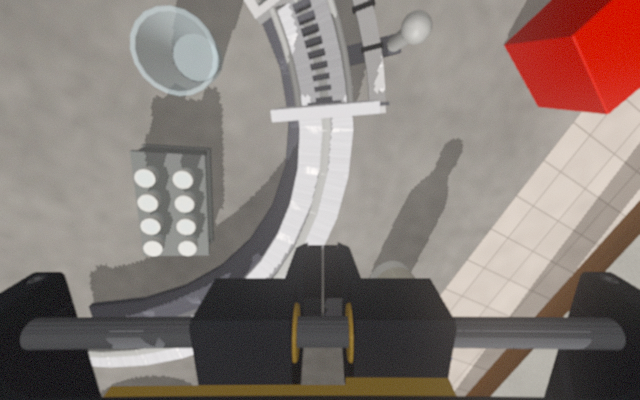

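The top view shows the tubes at about (197,240), which is where the stop is, with the rack unmoved at (328,233). The wrist view shows the beaker standing, the rack in place, and the free plate at (330,112). I'll wait a second and check that nothing is still moving.

```bash
cat > fin.py <<'E'
from buf import *
d=grab("wrist")
m=(cv2.cvtColor(d["frame"],cv2.COLOR_BGR2GRAY)>200).astype(np.uint8)
uv=[(u,112) for u in range(300,360,10)]
o,r=ray(d,uv);w0=world(P,C+.072*n);nn=Rw@n
A=rail(o+r*(((w0-o)@nn)/(r@nn))[:,None]);print("plate top a",A[0].round(3),"expected ~.40 at the stop")
D=[(378,40),(378,75)];print(rail(depth(d,D))[0].round(3))
c=[(371,47),(369,6)];print("marks a",rail(depth(d,c))[0].round(3),"expect",.5485,.647)
E
python3 fin.py|grep -v tri
```

```text
plate top a [0.405 0.403 0.4   0.398 0.396 0.394] expected ~.40 at the stop
[0.559 0.475]
marks a [0.547 0.642] expect 0.5485 0.647
```

Call:
{"op": "step_arm", "data": {"series": [[[0, 0, -0.02], [0, 0, 0], -1], [[0, 0, 0.02], [0, 0, 0], -1], [[0, 0, 0], [0, 0, 0], -1], [[0, 0, 0], [0, 0, 0], -1], [[0, 0, 0], [0, 0, 0], -1], [[0, 0, 0], [0, 0, 0], -1], [[0, 0, 0], [0, 0, 0], -1], [[0, 0, 0], [0, 0, 0], -1], [[0, 0, 0], [0, 0, 0], -1], [[0, 0, 0], [0, 0, 0], -1]]}}

```text
t: 12.0
ee_pos: [0.6283, 0.0646, 0.2294]
tool_rot: [0.068, 0.504, 0.859, 0.059]
force: [-0.2, 0.1, 0.3]
grip_width: 0.003
grip_force: 0.0
```

```bash
python3 fin.py|grep -v tri
python3 - <<'E'
from h import *
d=grab("wrist");e=cv2.imread("pics/end_wrist.png");x=cv2.absdiff(d["frame"],e).max(2)[:240];print("changed px",(x>40).sum())
E
```

```text
plate top a [0.404 0.401 0.399 0.397 0.395 0.393] expected ~.40 at the stop
[0.565 0.474]
marks a [0.546 0.64 ] expect 0.5485 0.647
changed px 1444
```

```bash
python3 -c "
from cell import bot
print(bot.sign_off())"
```

```text
the job is handed in; nothing more can be done
None
```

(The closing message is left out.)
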